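# Select the green gear on the driving-rig shifter

### The arm

A 7-joint arm with a two-finger parallel gripper is mounted at the origin on the work surface. World frame = base frame: x ahead of the robot, y to its left, z up, the work surface at z = 0. Lengths are in m, angles in rad, forces in N, time in s.
With the tool pointing down it reaches from about 0.425 to 0.925 m from the base axis. Payload 6.8 kg.
Tool frame: the origin (TCP) lies between the finger pads; the fingertips stand 17 mm ahead of it and the grasp point (between the pads) lies 2 mm behind it; x points along the fingers, y is the direction in which the jaws open and shut, and the axes are right-handed (so a half turn about x gives the same grasp; the last joint's range is limited). The gripper opens to 85 mm and grips with 20 to 120 N. Pads are 22 mm wide; open, the fingers measure 114 mm over their backs; the gripper's body (76 mm by 85 mm) begins 54 mm behind the grasp point. The pads swing forward as they close: fully open they stand 13 mm farther back than shut.
Start: joints at [1.231, 0.477, 0.022, 1.555, -0.011, 1.109, -0.083], TCP at [0.155, -0.657, 0.209] pointing down, gripper open.
Joint ranges: [-2.96, 2.96], [-0.34, 2.1], [-1.41, 1.46], [0.24, 2.44], [-1.37, 4.51], [0.17, 1.92], [-2.96, 2.96]. Speed limits (rad/s): [2.39, 2.39, 3.14, 3.14, 3.14, 3.14, 3.14].

### API

Orientations are given as a rotation vector (axis times angle).
In Python, from bench import r gives the robot as it stands. The module is installed in compiled form; this text tells all that it offers.
- The arm moves only by the tool apply_moves, never from a script. Its argument "increments" is text: rows parted by semicolons, each of 7 numbers parted by spaces: the finger opening in mm, from 0 to 85.4, then the shift along the tool's x, y, z normalised to -1 to 1, where 1 is 100 cm, then the turn, a rotation vector about the tool's x, y, z normalised to -1 to 1, where 1 is 0.12 rad. In form: gripper x y z wx wy wz; .... A call has exactly 8 rows; each row shifts and turns the commanded pose from where the row before left it, along the tool's axes as they then stand; what a row does not reach is not made up. A row lasts 1/10 s, in which the tool goes at most 50 mm and 8.59 degrees, less where a joint would pass 70% of its speed; a pose out of reach is approached as far as the arm can. A call with a number of a shift or a turn outside -1 to 1 is refused whole. A call with a gripper value outside its range is refused whole. The fingers move at their own pace and stop on an object; "squeeze" is the grip in N (left out, the last holds). Time passes only in rows, so rows that do not move let the fingers close, or fill a call up. It gives the time, the measured TCP pose, the force and the opening at its end, in the units of the state.
- r.get_obs(): the state, without advancing time (a new reading comes with each control period).
- r.grab_frame(name): name is "scene" or "top"; returns a dict with "color" (420x560x3 uint8, blue, green, red), "fx", "fy", "cx", "cy" (pixels), "origin" and "orientation" of the camera in the world. Camera axes: x right, y up, looking along -z (the intrinsics and any distortion apply to the point x, -y, -z); pixel columns grow to the right and rows downward; lengths in m; the calibration is good to about 2 mm. A picture is of the moment at which its call begins. There is no depth.
- r.hand_in(): hands the job in, once; it reports no verdict.
The state is a dict: "clock": time; "joints": joint angles; "qvel": joint speeds; "tau": joint torques, N m; "tcp_pos": TCP position; "orientation": TCP orientation; "contact_force": force on the tool from outside, world axes, zero at the start; "moment": the same for the moment, N m; "grip_width": finger opening in m.
Only numpy, scipy, OpenCV 4.12 (cv2) and the standard library are available. Lean on these libraries where they do the work, as an engineer would, in place of code of your own. Each camera call takes 0.05 s, during which the arm holds its last target. There are 200 camera calls.

### The job

Get the driving rig ready for its next run: push the shifter's gear lever along its gate into the corner slot marked with the green dot, fully home to the end of that slot, without going into any other dotted slot on the way. Only push it from the side with the fingers, never take it between them, then leave it there and move clear. Leave the mug, the mouse and the roll of tape where they are.

Things in the scene. Friction and masses are not known exactly. Their poses are not given: they have to be found in the camera images.
- shifter: Gear shifter of a desk driving rig, fixed to the desk: black box under a bare aluminium gate plate, on a dark steel base 200 x 180 x 8 mm. Origin on the desk surface under the gate's centre; x = fore (away from the robot at yaw 0), y = side (left), z up. Plate 160 (x) x 150 (y) mm, 5 mm thick, top 100 mm above the desk.
- gate (a point): Centre of the gate, at the plate's top. Cut in the plate: a cross channel along the shifter's y and three columns along its x, at y = -26, 0, +26 mm, so six slots, three fore, three aft. Channel and columns are 16 mm wide (stalk 8 mm: 4 mm play each side); columns end at x = +-34 mm, outer walls at y = +-34 mm. The lever changes column only along the channel, at x = 0.
- gear_fore (a joint): Fore-aft angle of the lever (rad): 0 in the cross channel, + leans to the shifter's +x, - to its -x; the slot ends stop it at about +-0.40 (middle column) or about +-0.38 (outer columns). It starts anywhere along the middle column, fore or aft. No spring: it stays where left; about 2.5 N at the knob moves it.
- gear_side (a joint): Side angle of the lever (rad): 0 in the middle column, + leans to the shifter's +y; outer column centres at +-0.355, outer walls stop it at about +-0.40. Same friction, no spring. The fore-aft hinge rides on this one; both axes meet at the pivot.
- knob_center (a point): Centre of the lever's round black knob, 40 mm across here, top 20 mm higher, tapering below to 16 mm across at the stalk 42 mm lower. It is 155 mm along the lever from the pivot, which lies on the shifter's z axis 27.5 mm above the desk: 182.5 mm above the desk when upright, in a corner slot about 50 to 58 mm out in x and in y and 160 mm up.
- stalk_gate (a point): Point on the axis of the round 8 mm steel stalk, 70 mm from the pivot, at the gate plate: shows which slot the stalk is in.
- stalk_mid (a point): Point on the bare stalk's axis 100 mm from the pivot, between plate and knob.
- dot_green: Green marker disc, 18 mm across, 2 mm thick, stuck flat on the gate plate (origin at its underside, 100 mm above the desk) just beyond the end of one corner slot: at 50 mm fore or aft and 28 mm to one side of the gate's centre. Which colour is at which corner changes.
- dot_red: Red marker disc, 18 mm across, 2 mm thick, stuck flat on the gate plate (origin at its underside, 100 mm above the desk) just beyond the end of one corner slot: at 50 mm fore or aft and 28 mm to one side of the gate's centre. Which colour is at which corner changes.
- dot_blue: Blue marker disc, 18 mm across, 2 mm thick, stuck flat on the gate plate (origin at its underside, 100 mm above the desk) just beyond the end of one corner slot: at 50 mm fore or aft and 28 mm to one side of the gate's centre. Which colour is at which corner changes.
- dot_yellow: Yellow marker disc, 18 mm across, 2 mm thick, stuck flat on the gate plate (origin at its underside, 100 mm above the desk) just beyond the end of one corner slot: at 50 mm fore or aft and 28 mm to one side of the gate's centre. Which colour is at which corner changes.
- mug: Loose blue ceramic mug, 80 mm across, 92 mm high, handle at its +y. Origin at the centre of its underside. Stays where it is.
- mouse: Loose grey computer mouse, 108 x 62 x 34 mm. Origin at the centre of its underside. Stays where it is.
- tape: Loose yellow roll of tape lying flat, 84 mm across, 22 mm high. Origin at the centre of its underside. Stays where it is.

How it is judged:
At the end, for the whole second after the job is handed in: The lever rests in the slot with the green dot, its stalk at gate height within 30 mm (level) of the green dot's centre (about 24 to 25 mm when fully home; the knob may be some 12 mm short of its stop), and is still; mug, mouse and tape are within 10 mm of where they began (horizontal distance between stalk_gate and dot_green below 0.03 m and velocity of joint gear_fore between -0.05 and 0.05 rad/s and velocity of joint gear_side between -0.05 and 0.05 rad/s and distance of each of mug, mouse, tape from where it was at the start of the episode below 0.01 m); the robot touches nothing.
It fails at once if the lever goes into a corner slot with another dot (red, blue or yellow) (horizontal distance between stalk_gate and dot_red below 0.03 m or horizontal distance between stalk_gate and dot_blue below 0.03 m or horizontal distance between stalk_gate and dot_yellow below 0.03 m).
It fails at once if the lever is taken between the fingers (distance between the grasp point and knob_center below 0.018 m or distance between the grasp point and stalk_mid below 0.009 m).
It fails at once if the mug, the mouse or the tape is lifted or moved more than 10 mm (distance of any of mug, mouse, tape from where it was at the start of the episode above 0.01 m).
It also fails if it takes over 58 s, if anything falls off the work surface, if the arm or the gripper's body presses on something with over 40 N, if the wrist force passes 120 N, or if a joint passes its speed limit or range.

## Working session

There is one attempt and no reset: what is moved stays moved. The work goes in short steps, Python scripts to look and compute and a tool call to move; the robot and the scene stay as the last step left them, time stands still between calls to the robot, and variables do not carry over. Pictures are saved under pics/ and viewed, about 8 in all and at most 12, crops included, and the job is handed in when it is done.

Besides the shell and the picture viewer there is one more tool, called after "Call:" as a command line: name --argument value ..., lists and objects as JSON in quotes. apply_moves: Moves the arm, as the interface text tells. Scaled input: -1 to 1 covers 100 cm each way for a shift and 0.12 rad each way for a turn. Its arguments: {"type":"object","properties":{"increments":{"type":"string"},"squeeze":{"type":"number"}},"required":["increments"]}

```bash
mkdir -p pics
cat > h.py <<'E'
import numpy as np, cv2
from scipy.spatial.transform import Rotation as R
from bench import r
def grab(n,f):
    d=r.grab_frame(n); cv2.imwrite(f'pics/{f}.png',d['color']); return d
def rot(o):
    o=np.array(o,float)
    return R.from_rotvec(o).as_matrix() if o.size==3 else (R.from_quat(o).as_matrix() if o.size==4 else o.reshape(3,3))
def ray(d,u,v):
    D=rot(d['orientation'])@np.array([(u-d['cx'])/d['fx'],-(v-d['cy'])/d['fy'],-1]); return np.array(d['origin'],float),D
def atz(d,u,v,z):
    o,D=ray(d,u,v); return o+D*(z-o[2])/D[2]
def proj(d,p):
    q=rot(d['orientation']).T@(np.array(p,float)-np.array(d['origin'])); return d['cx']+d['fx']*q[0]/-q[2], d['cy']+d['fy']*-q[1]/-q[2]
def tri(a,b):
    (o1,d1),(o2,d2)=a,b; s=np.linalg.lstsq(np.c_[d1,-d2],o2-o1,rcond=None)[0]
    p,q=o1+s[0]*d1,o2+s[1]*d2; return (p+q)/2,np.linalg.norm(p-q)
E
python3 - <<'E'
from h import *
for n in('scene','top'):
    d=grab(n,n+'0'); print({k:v for k,v in d.items() if k!='color'})
print(r.get_obs())
import pickle
E
```

```text
{'fx': 448.03850598421866, 'fy': 448.03850598421866, 'cx': 278.292624724027, 'cy': 208.69348731100743, 'origin': array([ 1.01538496, -0.36542295,  0.73151178]), 'orientation': array([0.67464656, 0.27932262, 0.71952426])}
{'fx': 427.2072516445283, 'fy': 427.2072516445283, 'cx': 272.8559539159926, 'cy': 212.45259627141144, 'origin': array([0.56089567, 0.04025066, 0.9154819 ]), 'orientation': array([ 0.06240034, -0.09472975, -1.58269384])}
{'clock': 0.1, 'joints': array([ 1.23089586,  0.47770773,  0.02230924,  1.55636305, -0.01149304,
        1.10931314, -0.08304885]), 'qvel': array([ 7.49727716e-05, -6.60362009e-04, -3.71892739e-04, -1.85868772e-03,
       -1.80514812e-03, -4.28721061e-04,  9.40359453e-04]), 'tau': array([ 4.51888744e-03, -5.97755599e+01,  1.61381822e+00, -2.81952721e+01,
        1.28423504e-02,  5.04289434e-03,  1.86835098e-05]), 'tcp_pos': array([ 0.15493799, -0.65637824,  0.20772442]), 'orientation': array([ 2.09891159,  0.24623579, -2.099552  ]), 'contact_force': array([0.72573091, 0.13904049, 0.22342544]), 'moment': array([ 0.05308214, -0.01590822,  0.02431048]), 'grip_width': 0.0851579458970943}
```

View pics/scene0.png

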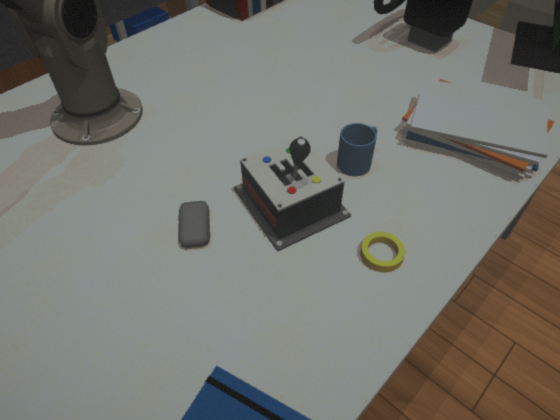

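View pics/top0.png

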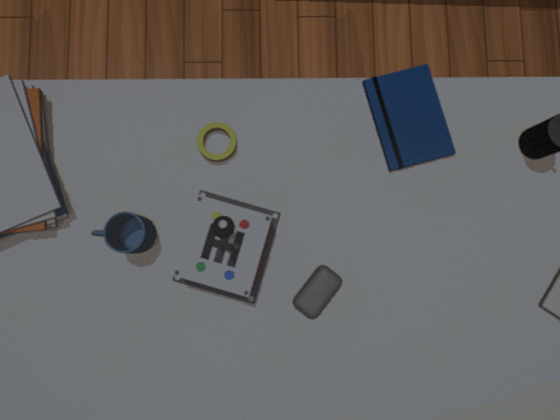

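Scene view: shifter near (290,190), mug at (357,148), tape (382,250), mouse (195,223). Top view: shifter at (228,247), with yellow (215,215), red (244,224), green (200,267), blue (229,275). The knob is near (223,228). I'll enlarge both views around the shifter.

Run:
```python
from h import *
a=cv2.imread('pics/top0.png')[180:310,160:290]; b=cv2.imread('pics/scene0.png')[125:255,225:355]
f=lambda i:cv2.convertScaleAbs(cv2.resize(i,(400*1,400),interpolation=cv2.INTER_CUBIC),alpha=1.6)
cv2.imwrite('pics/c0.png',np.hstack([f(a),f(b)]))
# dots by colour in top
d=r.grab_frame('top'); e=r.grab_frame('scene')
def dots(im,box):
    x0,x1,y0,y1=box; hsv=cv2.cvtColor(im[y0:y1,x0:x1],cv2.COLOR_BGR2HSV); out={}
    for n,(lo,hi) in dict(green=(45,85),blue=(100,125),yellow=(22,35),red=(170,180)).items():
        m=cv2.inRange(hsv,(lo,120,60),(hi,255,255)); k,l,s,c=cv2.connectedComponentsWithStats(m)
        if k>1:
            i=1+np.argmax(s[1:,4]); out[n]=(c[i]+[x0,y0],s[i,4])
    return out
A=dots(d['color'],(180,270,200,290)); B=dots(e['color'],(240,350,140,215))
for n in A:
    print(n,A[n],atz(d,*A[n][0],.102).round(4), B.get(n), tri(ray(d,*A[n][0]),ray(e,*B[n][0])) if n in B else '')
```

```text
green (array([201.        , 263.33333333]), np.int32(3)) [0.5476 0.1598 0.102 ] (array([287.66666667, 150.33333333]), np.int32(3)) (array([0.54528977, 0.15655389, 0.10637118]), np.float64(0.007004536104523445))
blue (array([228.73076923, 274.53846154]), np.int32(52)) [0.5259 0.1077 0.102 ] (array([266.4137931 , 159.06896552]), np.int32(29)) (array([0.52593556, 0.10777335, 0.10220645]), np.float64(0.00021004633056051963))
yellow (array([215.125, 215.125]), np.int32(16)) [0.6385 0.1332 0.102 ] (array([315.68421053, 179.18421053]), np.int32(38)) (array([0.63811389, 0.13272012, 0.10211456]), np.float64(0.0011733530974097376))
red (array([242.5, 223. ]), np.int32(2)) [0.6228 0.0811 0.102 ] None
```

View pics/c0.png

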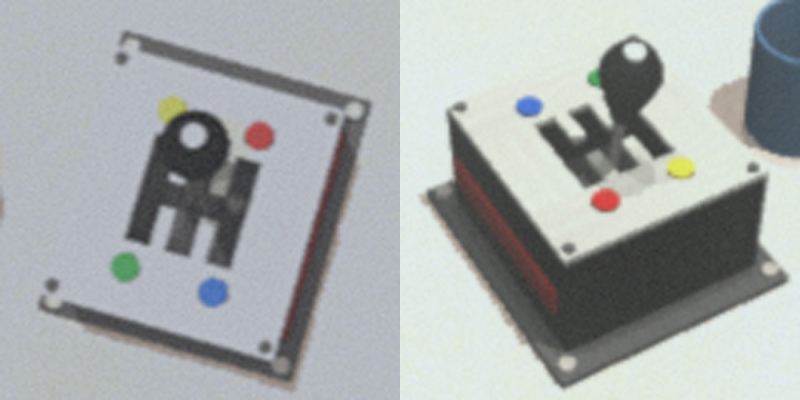

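Crop: in the top view green is lower-left, blue lower-right, red upper-right and yellow upper-left, partly hidden by the knob. So green is the aft, +y corner. The knob is at crop (195,145) in the top view and (632,73) in the scene view, leaning fore in the middle column.

```bash
cat >> h.py <<'E'
def T(x,y): return 160+x/3.077-.3,180+y/3.077-.3
def S(x,y): return 225+(x-400)/3.077-.3,125+y/3.077-.3
E
python3 - <<'E'
from h import *
d=r.grab_frame('top'); e=r.grab_frame('scene')
tp=dict(red=(260,136),green=(125,267),blue=(213,292)); P={}
for n,p in tp.items(): P[n]=atz(d,*T(*p),.102); print(n,P[n].round(4))
for n,s in dict(red=(606,200),blue=(530,106)).items(): print(n,'tri',tri(ray(d,*T(*tp[n])),ray(e,*S(*s))))
X=P['red']-P['blue'];Y=P['green']-P['blue'];print(np.linalg.norm(X),np.linalg.norm(Y),np.degrees([np.arctan2(X[1],X[0]),np.arctan2(-Y[0],Y[1])]))
g=(P['red']+P['green'])/2; yaw=np.arctan2(X[1],X[0])*.65+.35*np.arctan2(-Y[0],Y[1])
print('gate',g,'yaw',yaw)
k,err=tri(ray(d,*T(195,145)),ray(e,*S(632,73))); print('knob',k,err)
ex=np.array([np.cos(yaw),np.sin(yaw),0]);ey=np.array([-ex[1],ex[0],0]); print('knob in shifter',(k-g)@ex,(k-g)@ey)
L=lambda x,y,z:np.array([g[0],g[1],0])+ex*x+ey*y+[0,0,z]
print('yellow pred px',proj(d,L(50,28,.102)) if 0 else proj(d,L(.05,.028,.102)), 'corners', [tuple(np.round(proj(d,L(a*.08,b*.075,.1)))) for a in(1,-1) for b in(1,-1)])
o=r.get_obs(); print(rot(o['orientation']).round(3),o['tcp_pos'])
for n,u in dict(mug=(130,233),tape=(217,142),mouse=(317,292)).items(): print(n,atz(d,*u,.03))
E
```

```text
red [0.621  0.0779 0.102 ]
green [0.5417 0.1611 0.102 ]
blue [0.5257 0.1074 0.102 ]
red tri (array([0.62159681, 0.07847681, 0.10207935]), np.float64(0.001618870913212209))
blue tri (array([0.52629152, 0.10795683, 0.10200319]), np.float64(0.0016371210785219082))
0.09975309382482228 0.056037230255692703 [-17.17748488 -16.57253502]
gate [0.58138375 0.11947584 0.102     ] yaw -0.2961082399318871
knob [0.6113736  0.11133232 0.17980824] 0.0018915542177602815
knob in shifter 0.031060949361911578 0.0009619282344491076
yellow pred px (np.float64(215.90958148619035), np.float64(215.72041836276435)) corners [(np.float64(197.0), np.float64(194.0)), (np.float64(272.0), np.float64(216.0)), (np.float64(172.0), np.float64(275.0)), (np.float64(248.0), np.float64(297.0))]
[[-0.     0.23  -0.973]
 [ 0.001 -0.973 -0.23 ]
 [-1.    -0.001  0.   ]] [ 0.15503853 -0.65676158  0.20826211]
mug [0.61061595 0.31631226 0.03      ]
tape [0.80056146 0.13728597 0.03      ]
mouse [ 0.4845462  -0.06672461  0.03      ]
```

Heights, dot spacing and yaw all agree with the text, and the knob's implied height of 179.4 matches the measured 179.8. Now I'll move with the fingers shut to a point fore of the knob.

Call:
apply_moves --increments "0 -0.05 0 0 0 0 0;0 0 -0.0306 -0.0335 0 0 0;0 0 -0.0306 -0.0335 0 0 0;0 0 -0.0306 -0.0335 0 0 0;0 0 -0.0306 -0.0335 0 0 0;0 0 -0.0306 -0.0335 0 0 0;0 0 -0.0306 -0.0335 0 0 0;0 0 -0.0306 -0.0335 0 0 0" --squeeze 20

```text
clock: 1.1
tcp_pos: [0.3348, -0.393, 0.2588]
orientation: [2.099, 0.244, -2.098]
contact_force: [1.0, -0.4, 0.5]
grip_width: -0.0001
```

Call:
apply_moves --increments "0 0 -0.0306 -0.0335 0 0 0;0 0 -0.0306 -0.0335 0 0 0;0 0 -0.0306 -0.0335 0 0 0;0 0 -0.0306 -0.0335 0 0 0;0 0 -0.0306 -0.0335 0 0 0;0 0 -0.0306 -0.0335 0 0 0;0 0 -0.0306 -0.0335 0 0 0;0 0 -0.0306 -0.0335 0 0 0"

```text
clock: 1.9
tcp_pos: [0.5395, -0.0933, 0.2588]
orientation: [2.099, 0.244, -2.098]
contact_force: [1.4, -0.8, 0.7]
grip_width: 0.0003
```

Call:
apply_moves --increments "0 0 -0.0306 -0.0335 0 0 0;0 0 -0.0306 -0.0335 0 0 0;0 0 -0.0306 -0.0335 0 0 0;0 0 -0.0306 -0.0335 0 0 0;0 0 -0.0306 -0.0335 0 0 0;0 0 0 0 1 0 0;0 0 0 0 1 0 0;0 0 0 0 1 0 0"

```text
clock: 2.7
tcp_pos: [0.6666, 0.093, 0.2581]
orientation: [-2.152, 0.143, 2.154]
contact_force: [1.5, 0.8, 1.0]
grip_width: 0.0
```

Call:
apply_moves --increments "0 0 0 0 1 0 0;0 0 0 0 0.4 0 0;0 0 0 0 0 0 0;0 0.02 0 0 0 0 0;0 0.02 0 0 0 0 0;0 0.02 0 0 0 0 0;0 0.02 0 0 0 0 0;0 0 0 0 0 0 0"

```text
clock: 3.5
tcp_pos: [0.6646, 0.0919, 0.1754]
orientation: [-2.058, 0.308, 2.069]
contact_force: [0.3, -1.1, -0.8]
grip_width: -0.0001
```

```bash
cat >> h.py <<'E'
g=np.array([.5814,.1195,0]);yaw=-.296
ex=np.array([np.cos(yaw),np.sin(yaw),0]);ey=np.array([-ex[1],ex[0],0])
def loc(p): p=np.array(p)-g; return np.round([p@ex*1e3,p@ey*1e3,p[2]*1e3],1)
def view(f):
    d=grab('top','t');e=grab('scene','s')
    q=lambda i:cv2.convertScaleAbs(cv2.resize(i,(400,400),interpolation=cv2.INTER_CUBIC),alpha=1.6)
    cv2.imwrite(f'pics/{f}.png',np.hstack([q(d['color'][180:310,160:290]),q(e['color'][125:255,225:355])]))
    o=r.get_obs(); print(loc(o['tcp_pos']),o['contact_force'].round(1),rot(o['orientation']).round(3).tolist(),o['clock']); return d,e
E
python3 -c "
from h import *
view('c1')"
```

```text
[ 89.4  -1.  178.8] [-0.5  0.3  0.7] [[-0.0, -0.291, -0.957], [0.0, -0.957, 0.291], [-1.0, 0.0, 0.0]] 3.6
```

View pics/c1.png

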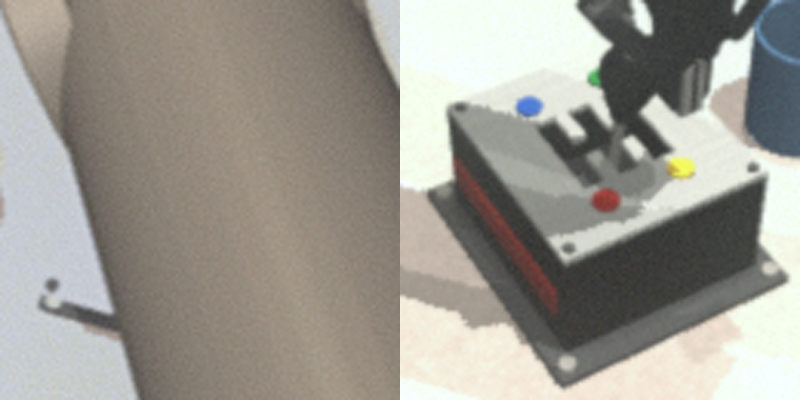

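The top view is blocked by the arm. The scene view still shows the stalk at crop (617,140), with the fingertips at (692,100) on the fore side. Now I'll push aft.

Call:
apply_moves --increments "0 0.012 0 0 0 0 0;0 0 0 0.01 0 0 0;0 0 0 0.01 0 0 0;0 0 0 0.01 0 0 0;0 0 0 0.007 0 0 0;0 0 0 0.007 0 0 0;0 0 0 0.007 0 0 0;0 0 0 0 0 0 0"

```text
clock: 4.4
tcp_pos: [0.6205, 0.1074, 0.1703]
orientation: [-2.07, 0.307, 2.053]
contact_force: [3.8, -1.8, 10.6]
grip_width: -0.0001
```

```bash
python3 -c "
from h import *
d,e=view('c2')
# predicted knob pixel in scene crop for lever fore angle
for x in(-.01,0,.01,.02,.03): 
    u,v=proj(e,g+ex*x+[0,0,.0275+np.sqrt(.155**2-x*x)]); s=proj(e,g+ex*x*70/155+[0,0,.0275+.07]); print(x,(u+.3-225)*3.077+400,(v+.3-125)*3.077)"
```

```text
[ 4.120e+01 -1.000e-01  1.702e+02] [ 2.8 -3.5 11.3] [[0.008, -0.293, -0.956], [0.001, -0.956, 0.293], [-1.0, -0.003, -0.008]] 4.5
-0.01 594.2915443887475 32.27844871557658
0 602.6202051285613 41.03665099393399
0.01 611.0524341773171 50.73974431861493
0.02 619.5752769643782 61.39448059537089
0.03 628.1746643114393 73.01484148568615
```

View pics/c2.png

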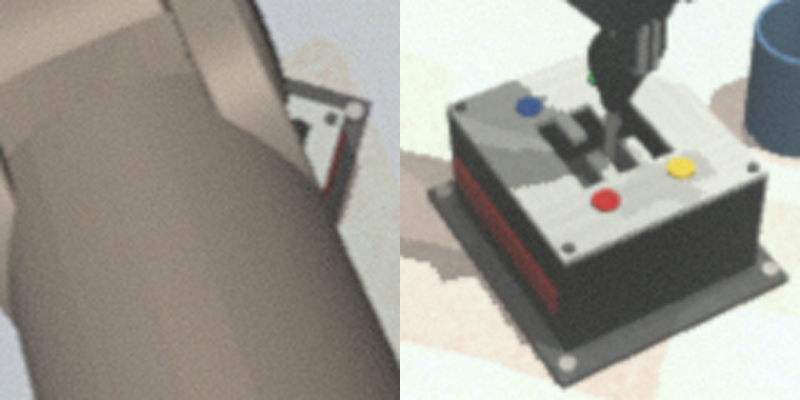

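The knob is at about scene (612,55), so x ≈ +0.011, consistent with the contact geometry. There's 11 N upward on the tool, so the knob's top is rubbing the upper fingers. I'll raise the tool, then push the remaining ~10 mm.

Call:
apply_moves --increments "0 0 0 -0.004 0 0 0;0 -0.012 0 0 0 0 0;0 0 0 0.005 0 0 0;0 0 0 0.005 0 0 0;0 0 0 0.003 0 0 0;0 0 0 0 0 0 0;0 0 0 0 0 0 0;0 0 0 0 0 0 0"

```text
clock: 5.3
tcp_pos: [0.609, 0.11, 0.1784]
orientation: [-2.062, 0.308, 2.063]
contact_force: [1.5, -0.3, 0.2]
grip_width: 0.0002
```

```bash
python3 -c "
from h import *
d,e=view('c3')"
```

```text
[ 29.3  -1.  178.4] [-0.8 -0.   0.3] [[-0.0, -0.292, -0.956], [-0.0, -0.956, 0.292], [-1.0, 0.0, 0.0]] 5.4
```

Call:
apply_moves --increments "0 0 0 -0.02 0 0 0;0 -0.02 0 -0.02 0 0 0;0 0 0.03 0 0 0 0;0 0 0.035 0 0 0 0;0 0 0 0.03 0 0 0;0 0 0 0.04 0 0 0;0 0 0 0 0 0 0;0 0 0 0 0 0 0"

```text
clock: 6.2
tcp_pos: [0.5612, 0.0568, 0.1989]
orientation: [-2.063, 0.307, 2.062]
contact_force: [-0.3, -0.2, -0.4]
grip_width: -0.0002
```

```bash
python3 -c "
from h import *
d,e=view('c4')"
```

```text
[  0.4 -65.9 198.9] [-1.1  0.7  0.1] [[0.001, -0.292, -0.956], [-0.0, -0.956, 0.292], [-1.0, -0.0, -0.001]] 6.3
```

View pics/c4.png

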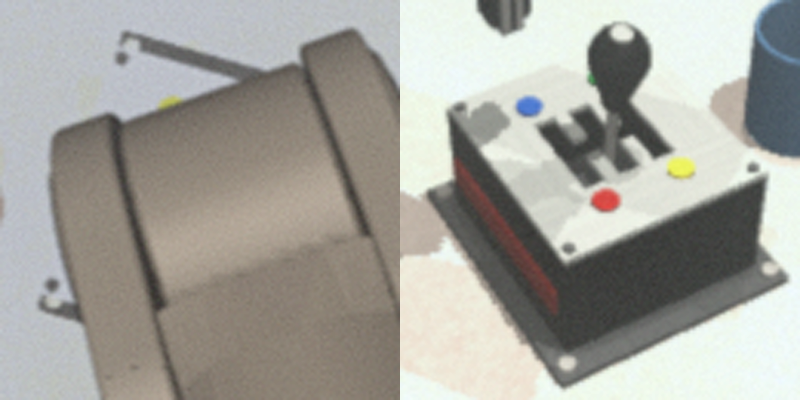

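```bash
cat >> h.py <<'E'
def cS(e,p): u,v=proj(e,p); return np.round([(u+.3-225)*3.077+400,(v+.3-125)*3.077],1)
def lev(a,s,L):  # fore, side angle
    v=R.from_euler('x',-s).apply(R.from_euler('y',a).apply([0,0,1])); return g+[0,0,.0275]+L*(ex*v[0]+ey*v[1]+[0,0,v[2]])
E
python3 - <<'E'
from h import *
from scipy.optimize import least_squares
e=r.grab_frame('scene')
for n,p in dict(start=(632,73),now=(619,57)).items():
    f=least_squares(lambda q:cS(e,lev(*q,.155))-p,[0.05,0],diff_step=.05,x_scale=.1); print(n,f.x,f.fun,loc(lev(*f.x,.155)),'gate',cS(e,lev(*f.x,.07)),cS(e,lev(*f.x,.1)))
print(cS(e,r.get_obs()['tcp_pos']))
E
python3 -c "
import cv2;a=cv2.imread('pics/c3.png')[:,400:];b=cv2.imread('pics/c4.png')[:,400:]
import numpy as np;cv2.imwrite('pics/c5.png',np.hstack([cv2.resize(i[0:220,120:320],(400,440),interpolation=cv2.INTER_CUBIC) for i in(a,b)]))"
```

```text
start [0.2046875 0.       ] [-2.5  1.8] [ 31.5   0.  179.3] gate [612.5 156. ] [618.1 128.9]
now [0.1125 0.    ] [-1.6  1.5] [ 17.4  -0.  181.5] gate [607.5 149. ] [610.8 118.7]
[506.5  57.2]
```

View pics/c5.png

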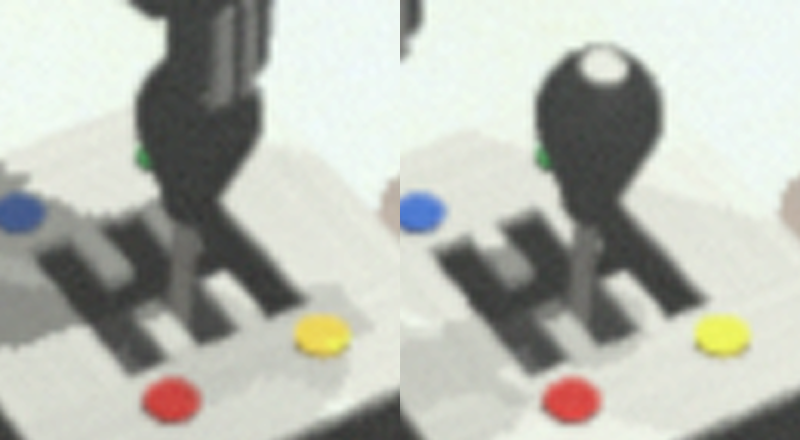

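Both frames show the knob at the same place, x ≈ +17 mm, so the fingertips rode up on the knob instead of pushing it. I'll check the real fingertip height against the images.

Run:
```python
from h import *
e=r.grab_frame('scene')
for nm,(x,y,z) in dict(c1=(89.4,-1,178.8),c3=(29.3,-1,178.4),c4=(.4,-65.9,198.9)).items():
  for dz in (17,0,-17): print(nm,dz,cS(e,g+ex*x/1e3+ey*y/1e3+[0,0,(z-dz)/1e3]))
cv2.imwrite('pics/c6.png',cv2.convertScaleAbs(cv2.resize(e['color'][40:200,190:390],(800,640)[:2],interpolation=cv2.INTER_CUBIC),alpha=1.6)[:600])
```

```text
c1 17 [679.1 155.2]
c1 0 [680.6 134.2]
c1 -17 [682.2 112.5]
c3 17 [625.5  95.5]
c3 0 [626.1  74.4]
c3 -17 [626.8  52.6]
c4 17 [507.7  78.8]
c4 0 [506.5  57. ]
c4 -17 [505.2  34.4]
```

View pics/c6.png

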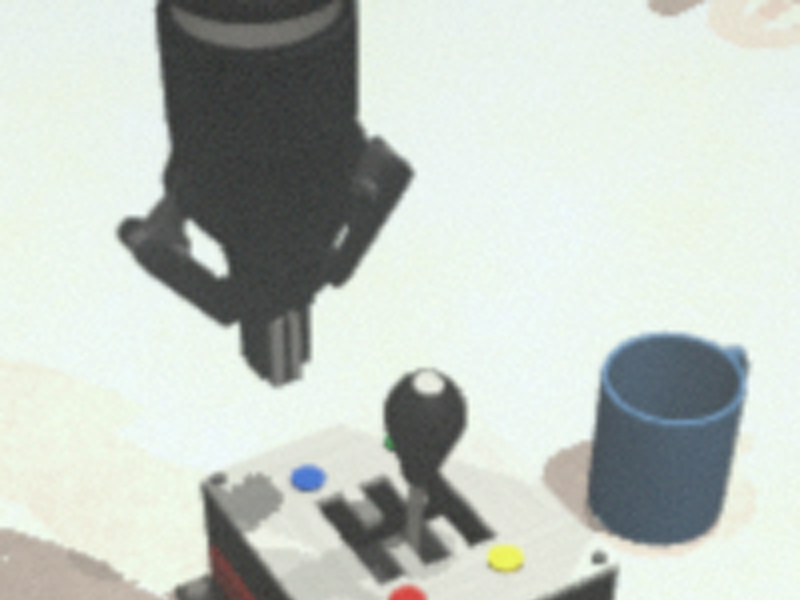

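The tips image at about 16 mm above the reported TCP instead of 17 mm below it. That fits all three frames, and also the fingers riding up on the knob. I'll go about 35 mm lower, which still leaves the plate clear under either reading. Back to the fore side first.

Call:
apply_moves --increments "0 0 0 -0.04 0 0 0;0 0 0 -0.04 0 0 0;0 0 -0.033 0 0 0 0;0 0 -0.033 0 0 0 0;0 0.02 0 0 0 0 0;0 0.02 0 0 0 0 0;0 0.02 0 0 0 0 0;0 0 0 0 0 0 0"

```text
clock: 7.2
tcp_pos: [0.6558, 0.0956, 0.1351]
orientation: [-2.057, 0.31, 2.068]
contact_force: [-0.5, -0.4, -0.1]
grip_width: 0.0
```

```bash
python3 -c "
from h import *
d,e=view('c7')
cv2.imwrite('pics/c7.png',cv2.imread('pics/c7.png')[:,400:])
o=r.get_obs();[print(dz,cS(e,o['tcp_pos']-[0,0,dz/1e3])) for dz in(17,-17)]"
```

```text
[7.980e+01 1.000e-01 1.385e+02] [ 0.2 -0.5  0.2] [[-0.001, -0.292, -0.956], [0.0, -0.956, 0.292], [-1.0, 0.0, 0.0]] 7.3
17 [668.6 191.9]
-17 [671.2 152.2]
```

View pics/c7.png

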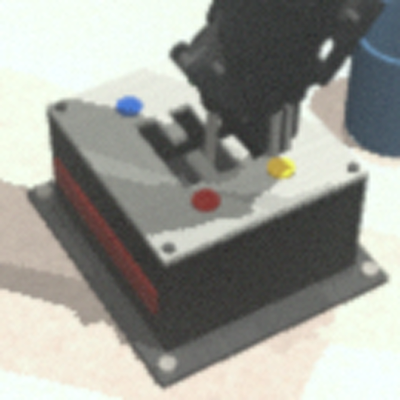

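The fingertips are at about crop (281,150), i.e. z ≈ 0.155, fore of the lever. Pushing aft so that the knob comes to x ≈ 0 (TCP at x ≈ 31 mm).

Call:
apply_moves --increments "0 0 0 0.012 0 0 0;0 0 0 0.012 0 0 0;0 0 0 0.007 0 0 0;0 0 0 0.006 0 0 0;0 0 0 0.006 0 0 0;0 0 0 0.005 0 0 0;0 0 0 0 0 0 0;0 0 0 0 0 0 0"

```text
clock: 8.1
tcp_pos: [0.6112, 0.1105, 0.1385]
orientation: [-2.062, 0.308, 2.063]
contact_force: [1.8, -0.3, 2.1]
grip_width: -0.0003
```

```bash
python3 -c "
from h import *
o=r.get_obs();print(loc(o['tcp_pos']),o['contact_force'])"
```

```text
[3.110e+01 1.000e-01 1.385e+02] [ 1.84003187 -0.3310692   2.05948247]
```

Call:
apply_moves --increments "0 0 0 -0.03 0 0 0;0 0 0.03 0 0 0 0;0 0 0.035 0 0 0 0;0 0 0 0.03 0 0 0;0 0 0 0.031 0 0 0;0 0 0 0 0 0 0;0 0 0 0 0 0 0;0 0 0 0 0 0 0"

```text
clock: 8.9
tcp_pos: [0.5633, 0.0571, 0.1384]
orientation: [-2.062, 0.308, 2.062]
contact_force: [-0.2, 0.8, -0.1]
grip_width: -0.0001
```

```bash
python3 -c "
from h import *
d,e=view('c8')
cv2.imwrite('pics/c8.png',cv2.imread('pics/c8.png')[:,400:])
for x in(-.01,0,.01): a=np.arcsin(x/.155);print(x,[cS(e,lev(a,0,L))-[400,0] for L in(.155,.1,.07)])"
```

```text
[  1.  -64.9 138.4] [1.2 0.2 0.3] [[-0.0, -0.293, -0.956], [0.0, -0.956, 0.293], [-1.0, -0.0, 0.0]] 9.0
-0.01 [array([194.3,  32.3]), array([196.6, 101.8]), array([197.8, 137.2])]
0 [array([202.6,  41. ]), array([201.8, 107.5]), array([201.3, 141.2])]
0.01 [array([211.1,  50.7]), array([206.9, 113.7]), array([204.9, 145.6])]
```

View pics/c8.png

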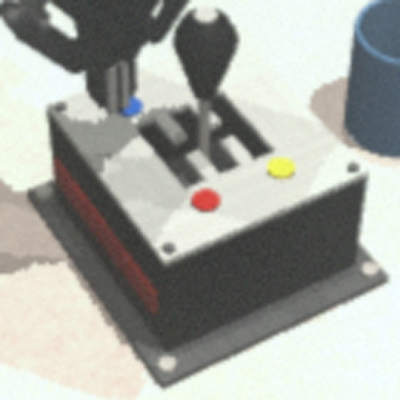

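The knob is at crop (206,41), which gives x ≈ +2 mm with the stalk in the cross channel. Now pushing toward +y from the -y side.

Call:
apply_moves --increments "0 0 -0.012 0 0 0 0;0 0 -0.01 0 0 0 0;0 0 -0.008 0 0 0 0;0 0 -0.008 0 0 0 0;0 0 -0.008 0 0 0 0;0 0 -0.008 0 0 0 0;0 0 -0.006 0 0 0 0;0 0 0 0 0 0 0"

```text
clock: 9.8
tcp_pos: [0.5804, 0.1162, 0.1385]
orientation: [-2.063, 0.305, 2.063]
contact_force: [-0.6, 0.6, -0.6]
grip_width: -0.0003
```

Call:
apply_moves --increments "0 0 -0.006 0 0 0 0;0 0 -0.006 0 0 0 0;0 0 -0.006 0 0 0 0;0 0 -0.005 0 0 0 0;0 0 0 0 0 0 0;0 0 0 0 0 0 0;0 0 0 0 0 0 0;0 0 0 0 0 0 0"

```text
clock: 10.6
tcp_pos: [0.5873, 0.137, 0.139]
orientation: [-2.063, 0.307, 2.061]
contact_force: [-1.0, -1.0, -0.8]
grip_width: -0.0001
```

```bash
python3 -c "
from h import *
o=r.get_obs();print(loc(o['tcp_pos']),o['contact_force'])
d,e=view('c9')
for y in(.04,.054,.06): s=np.arcsin(y/.155);print(y,[cS(e,lev(0,s,L))-[400,0] for L in(.155,.1,.07)])"
```

```text
[  0.5  18.5 139. ] [-1.00033186 -1.02128176 -0.75557542]
[  0.5  18.3 138.8] [-0.   0.2  0.2] [[0.0, -0.292, -0.956], [0.0, -0.956, 0.292], [-1.0, -0.0, -0.0]] 10.7
0.04 [array([257.8,  26.3]), array([236. ,  97.6]), array([224.8, 134.1])]
0.054 [array([276.5,  24.6]), array([247.7,  96.1]), array([232.8, 133. ])]
0.06 [array([284.3,  24.4]), array([252.6,  95.8]), array([236.3, 132.7])]
```

Call:
apply_moves --increments "0 0 0.02 0 0 0 0;0 0 0.04 0 0 0 0;0 0 0.03 0 0 0 0;0 0 0 0 0 0 0;0 0 0 0 0 0 0;0 0 0 0 0 0 0;0 0 0 0 0 0 0;0 0 0 0 0 0 0"

```text
clock: 11.5
tcp_pos: [0.5609, 0.0518, 0.1386]
orientation: [-2.063, 0.306, 2.063]
contact_force: [-1.0, -0.8, 1.3]
grip_width: 0.0001
```

```bash
python3 -c "
from h import *
d,e=view('c10')
cv2.imwrite('pics/c10.png',cv2.imread('pics/c10.png')[:,400:])"
```

```text
[  0.2 -71.2 138.6] [ 0.8  0.3 -0.2] [[0.0, -0.291, -0.957], [0.0, -0.957, 0.291], [-1.0, -0.0, 0.0]] 11.6
```

View pics/c10.png

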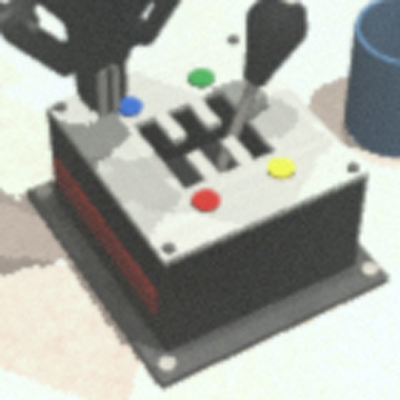

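The knob is at (277,24) against a predicted (276.5,24.6), so it's centred at the +y column in the channel. I'll go round to the fore side and push aft.

Call:
apply_moves --increments "0 0 0 -0.04 0 0 0;0 0 0 -0.035 0 0 0;0 0 -0.045 0 0 0 0;0 0 -0.04 0 0 0 0;0 0 -0.04 0 0 0 0;0 0.011 0 0 0 0 0;0 0 0 0.03 0 0 0;0 0 0 0 0 0 0"

```text
clock: 12.4
tcp_pos: [0.6366, 0.1592, 0.1264]
orientation: [-2.06, 0.305, 2.069]
contact_force: [-0.3, 0.1, 1.0]
grip_width: 0.0
```

```bash
python3 -c "
from h import *
o=r.get_obs();print(loc(o['tcp_pos']),o['contact_force'])"
```

```text
[ 41.2  54.  126.4] [-0.31059653  0.11408487  0.99966975]
```

Next, aft from 41 toward about -14 mm.

Call:
apply_moves --increments "0 0 0 0.01 0 0 0;0 0 0 0.008 0 0 0;0 0 0 0.008 0 0 0;0 0 0 0.008 0 0 0;0 0 0 0.008 0 0 0;0 0 0 0.007 0 0 0;0 0 0 0.006 0 0 0;0 0 0 0 0 0 0"

```text
clock: 13.2
tcp_pos: [0.5862, 0.1732, 0.1271]
orientation: [-2.061, 0.308, 2.065]
contact_force: [0.6, -0.6, 1.2]
grip_width: -0.0001
```

Call:
apply_moves --increments "0 0 0 0.002 0 0 0;0 0 0 0.002 0 0 0;0 0 0 0.002 0 0 0;0 0 0 0 0 0 0;0 0 0 0 0 0 0;0 0 0 0 0 0 0;0 0 0 0 0 0 0;0 0 0 0 0 0 0"

```text
clock: 14.0
tcp_pos: [0.5819, 0.1749, 0.1276]
orientation: [-2.062, 0.308, 2.062]
contact_force: [1.4, -1.4, -0.8]
grip_width: 0.0001
```

```bash
python3 -c "
from h import *
o=r.get_obs();print(loc(o['tcp_pos']),o['contact_force'])"
```

```text
[-15.7  53.2 127.6] [ 1.36679321 -1.43238496 -0.82644917]
```

Call:
apply_moves --increments "0 0 0 0.002 0 0 0;0 0 0 0.002 0 0 0;0 0 0 0.002 0 0 0;0 0 0 0 0 0 0;0 0 0 0 0 0 0;0 0 0 0 0 0 0;0 0 0 0 0 0 0;0 0 0 0 0 0 0"

```text
clock: 14.8
tcp_pos: [0.5761, 0.1768, 0.1277]
orientation: [-2.062, 0.307, 2.062]
contact_force: [1.4, 0.2, -0.5]
grip_width: 0.0
```

Call:
apply_moves --increments "0 0 0 0.002 0 0 0;0 0 0 0.001 0 0 0;0 0 0 0.001 0 0 0;0 0 0 0 0 0 0;0 0 0 0 0 0 0;0 0 0 0 0 0 0;0 0 0 0 0 0 0;0 0 0 0 0 0 0"

```text
clock: 15.6
tcp_pos: [0.5725, 0.1777, 0.1276]
orientation: [-2.062, 0.308, 2.062]
contact_force: [4.7, -0.0, -4.6]
grip_width: 0.0001
```

Call:
apply_moves --increments "0 0 0 0.001 0 0 0;0 0 0 0.001 0 0 0;0 0 0 0.001 0 0 0;0 0 0 0 0 0 0;0 0 0 0 0 0 0;0 0 0 0 0 0 0;0 0 0 0 0 0 0;0 0 0 0 0 0 0"

```text
clock: 16.4
tcp_pos: [0.5715, 0.1779, 0.1277]
orientation: [-2.065, 0.308, 2.058]
contact_force: [10.2, -1.4, -8.4]
grip_width: 0.0001
```

Force is up and the tool moved only 1 of 3 mm, so the lever is at its stop. Moving clear.

Call:
apply_moves --increments "0 0 0 -0.02 0 0 0;0 0 0 -0.045 0 0 0;0 -0.045 0 0 0 0 0;0 -0.045 0 0 0 0 0;0 -0.03 0 0 0 0 0;0 0 0.045 0 0 0 0;0 0 0.045 0 0 0 0;0 0 0.045 0 0 0 0"

```text
clock: 17.2
tcp_pos: [0.5906, 0.0304, 0.2478]
orientation: [-2.061, 0.305, 2.065]
contact_force: [-0.1, -0.8, 0.9]
grip_width: -0.0
```

Call:
apply_moves --increments "0 0 0.045 0 0 0 0;0 0 0.045 0 0 0 0;0 0 0.045 0 0 0 0;0 0 0.045 0 0 0 0;0 0 0.045 0 0 0 0;0 0 0.045 0 0 0 0;0 0 0.045 0 0 0 0;0 0 0 0 0 0 0"

```text
clock: 18.0
tcp_pos: [0.4964, -0.2771, 0.2475]
orientation: [-2.055, 0.32, 2.06]
contact_force: [-0.6, -0.2, -1.1]
grip_width: 0.0002
```

```bash
python3 -c "
from h import *
d,e=view('c11')
for a in(-.38,-.30): print(a,'scene knob/gate',[cS(e,lev(a,.355,L)) for L in(.155,.07)],'top',[(np.array(proj(d,lev(a,.355,L)))+.3-[160,180])*3.077 for L in(.155,.07)])
for n,o in(('scene0',e),('top0',d)): 
    a=cv2.imread(f'pics/{n}.png'); 
    boxes=dict(scene0=dict(mug=(335,380,120,178),tape=(355,410,228,275),mouse=(172,215,196,252)),top0=dict(mug=(90,160,205,260),tape=(190,243,115,168),mouse=(285,347,258,325)))[n]
    for k,(x0,x1,y0,y1) in boxes.items():
        sh=cv2.phaseCorrelate(cv2.cvtColor(a[y0:y1,x0:x1],6).astype(float),cv2.cvtColor(o['color'][y0:y1,x0:x1],6).astype(float)); print(n,k,np.round(sh[0],2),round(sh[1],2))
"
```

```text
[  35.4 -397.   247.5] [ 0.3  1.1 -0.3] [[-0.001, -0.294, -0.956], [0.002, -0.956, 0.294], [-1.0, -0.001, 0.001]] 18.1
-0.38 scene knob/gate [array([623.1,  -9.9]), array([610.3, 115.9])] top [array([ 68.18832027, 271.67085179]), array([148.20643671, 231.55138257])]
-0.3 scene knob/gate [array([634.5,  -5.6]), array([615.2, 118.3])] top [array([ 70.63102605, 251.09452983]), array([149.32177425, 223.08506929])]
scene0 mug [ 0.5 -0. ] 1.0
scene0 tape [0.02 0.01] 1.01
scene0 mouse [ 0.54 -0.  ] 0.96
top0 mug [-0.01  0.02] 0.98
top0 tape [0.08 0.02] 1.02
top0 mouse [-0.02  0.14] 0.94
```

View pics/c11.png

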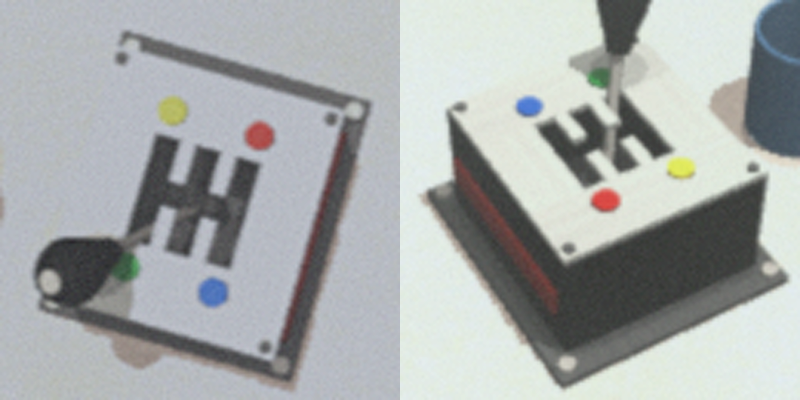

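Top view: the knob centre is at about (68,273), against a predicted (68,272) for fully home (-0.38 rad). The stalk enters the green slot's end at about (148,232). Mug, tape and mouse shifts are about 0.5 px or less. Handing in.

```bash
python3 -c "
from h import *
print(r.hand_in(), r.get_obs()['clock'])"
```

```text
the job is handed in; nothing more can be done
the job is handed in; nothing more can be done
```

I pushed the lever with closed fingers into the green slot (aft, +y) and handed the job in at about 18 s of the 58 s. No verdict was reported. The lever went aft into the cross channel, then sideways to the +y column, then aft to the stop. The arm was then moved clear.

**Final checks:**
- **Lever:** in the last top view the knob was at crop pixel (68,273), against a predicted (68,272) for fully home (-0.38 rad). At the end of the push the force rose to about 10 N and the tool moved only 1 of the 3 mm commanded, so the lever was at its stop.
- **Other slots:** each place where I located the lever was on that route, with none in the red, blue or yellow slots.
- **Mug, mouse and tape:** they shifted by about 0.5 px or less between the first and last pictures (1 px is about 2 mm).

**What disagreed:**
- **Tip height:** the closed fingertips appeared about 16 mm above the reported TCP. The text says they should be 17 mm ahead of it.
- **First push:** because of that, it was too high. The fingers rode up on the knob (11 N upward, well under the limits), and the lever stopped about 17 mm short. I then worked about 40 mm lower.
- **Open doubt:** by the reported numbers, the grasp point came within about 12 mm of the knob's centre during that first push, inside the 18 mm "taken between the fingers" limit. The pictures and contact suggest the fingers were really above the knob and never around it, but I could not confirm how the judge measures it.

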